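# Fit the scraper bar in the litho press and hold it for its pin

## Robot

A 7-joint arm with a two-finger parallel gripper is mounted at the origin on the work surface. World frame = base frame: x ahead of the robot, y to its left, z up, the work surface at z = 0. Lengths are in m, angles in rad, forces in N, time in s.
With the tool pointing down it reaches from about 0.4 to 0.85 m from the base axis. Payload 10.4 kg.
Tool frame: the origin (TCP) lies at the centre of the arm's flange, where the gripper is bolted on; the fingertips stand 173 mm ahead of it and the grasp point (between the pads) lies 155 mm ahead of it; z points along the fingers, y is the direction in which the jaws open and shut (so a half turn about z gives the same grasp; the last joint's range is limited). The gripper opens to 85 mm and grips with 20 to 120 N. Pads are 22 mm wide; open, the fingers measure 114 mm over their backs; the gripper's body (76 mm by 85 mm) begins 54 mm behind the grasp point. The pads swing forward as they close: fully open they stand 13 mm farther back than shut.
Start: joints at [-1.331, 0.332, -0.065, 1.46, 0.022, 1.35, -0.088], TCP at [0.162, 0.604, 0.405] pointing down, gripper open.
Joint ranges: [-2.6, 2.6], [-0.5, 2.12], [-1.47, 1.34], [0.16, 2.42], [-1.27, 4.41], [0.06, 2.06], [-2.6, 2.6]. Speed limits (rad/s): [2.22, 2.22, 2.79, 2.79, 3.14, 3.14, 3.14].

## Interface

Orientations are given as a unit quaternion [w, x, y, z].
In Python, from plant import manip, eyes gives the robot as it stands. Calls block until the motion is done:
- manip.reach(position, orientation): joint-space move of the TCP to a pose.
- manip.move_linear(position, orientation=None, speed=0.15): straight line of the TCP; orientation=None keeps the orientation; speed is the mean speed in m/s.
- manip.move_j(angles): joint-space move.
- manip.set_gripper(opening): opening from 0.0 (shut) to 1.0 (fully open); the grip force is fixed at half the most; returns when the fingers have stopped.
- manip.dwell(seconds).
- manip.solve_ik(position, orientation): joint angles nearest the present ones, or None.
- manip.read_state(): the state.
- eyes.get_image(name): name is "scene" or "side" or "wrist"; returns (picture, depth): 384x512x3 uint8, red, green, blue; 384x512 float32, m along the optical axis (not along the pixel's ray), 0 where there is no reading.
- eyes.get_calibration(name): a dict with "fx", "fy", "cx", "cy" (pixels), "rvec" (rotation vector, rad) and "tvec" (3), from world to camera coordinates, as OpenCV has them. Camera axes: x right, y down, z forward; pixel columns grow to the right and rows downward; lengths in m; the calibration is good to about 2 mm. A picture is of the moment at which its call begins: read the wrist's pose just before it. get_calibration takes no time and is no camera call; for the wrist camera it gives the pose at the moment of the call.
A pose or a line that the arm cannot do raises manip.IKError and nothing moves.
- manip.sign_off(): hands the job in, once; it reports no verdict.
The state is a dict: "clock": time; "q": joint angles; "qd": joint speeds; "tau": joint torques, N m; "tcp_pos": TCP position; "orientation": TCP orientation; "force": force on the tool from outside, world axes, zero at the start; "torque": the same for the moment, N m; "gripper_width": opening from 0.0 (shut) to 1.0 (fully open).
Only numpy, scipy, OpenCV 4.12 (cv2) and the standard library are available. Lean on these libraries where they do the work, as an engineer would, in place of code of your own. Each camera call takes 0.05 s, during which the arm holds its last target.

## Task

Pull the litho press's red nip guard all the way down towards you, then take the scraper bar with the blue top from the wooden rack and lower it, leather edge down, through the slot of the steel yoke until the black line on the bar is level with the yoke's top, so that its pin hole lines up with the yoke's. Finish still holding it there, upright and still, ready for the pivot pin. Never let its edge touch the yellow tympan sheet below, and leave the other bars, the ink tin and the ink knife where they are.

Things in the scene. Friction and masses are not known exactly. Their poses are not given: they have to be found in the camera images.
- yoke_pin (a point): Middle of the slot in the steel scraper yoke, level with its pin hole (brass bosses on both cheeks). x level across the slot, away from the robot's side; y level along the slot; z up. Yoke: block 44 (x) by 190 (y) by 50 mm high, its top 25 mm above this point; vertical slot right through, 20 mm (x) by 134 mm (y), mouth bevelled 3 mm wide and 8 mm deep. The press is fixed to the bench.
- yoke_top (a point): Middle of the slot's mouth, level with the top of the yoke; axes as yoke_pin. Green side frames stand beyond the yoke's ends, from 95 to 117 mm along y either way, up to 10 mm above this point, with black screw knobs (42 mm diameter) on them up to 39 mm above it.
- tympan_top (a point): Middle of the top face of the yellow tympan sheet that lies on the stone on the press bed, straight below the slot: 61 mm below yoke_pin. The sheet is fixed; it is 310 mm by 175 mm.
- guard (a joint): Angle of the nip guard (clear panel in a red frame on the robot's side of the yoke, hinged along its lower edge): 0 closed and upright, grows as its top is pulled towards the robot and down, 1.35 rad all the way down (stop). Starts closed or slightly ajar. Friction hinge: stays where left, 2 to 5 N at the handle. Closed, its red lip lies over the slot; down, the lip stands up 46 mm.
- guard_handle (a point): Middle of the guard's handle: a steel bar 10 mm in diameter and 130 mm long, level and parallel to the slot, on two legs above the guard's top edge, 130 mm from the hinge line, in the plane of the panel; the lip is 38 mm nearer to the hinge. It can be pinched from above, and it can turn between the fingers.
- guard_hinge (a point): Middle of the guard's hinge line, which is level and parallel to the slot; fixed, 36 mm on the robot's side of yoke_pin and 55 mm below it.
- scraper_center (a point): Centre of the bar with the blue top: loose wooden board 18 mm thick (x), 130 mm long (y), 120 mm high, about 0.2 kg; point 60 mm above its lower edge, a 90-degree V (lowest 9 mm) in dark leather. Blue band: top 10 mm. Black line on both faces 70 mm above the lower edge. Stands in one of the rack's three grooves (varies), leaning up to 4 degrees. May be fitted either way round.
- scraper_hole (a point): Centre of the bar's pin hole (brass ring with black centre on both faces), half-way along the bar, 45 mm above its lower edge and 15 mm below scraper_center.
- scraper: The same bar with the blue top; the origin lies at the middle of its lower edge.
- tympan: The stone with the tympan sheet; the origin lies 37 mm below the sheet's top face.
- rack: Wooden rack fixed to the bench, 225 mm (x) by 180 mm (y) by 40 mm high, origin at the middle of its underside on the bench. Three grooves along its y axis at x = -75, 0 and +75 mm, each 21 mm wide, 155 mm long and 30 mm deep (floor 10 mm above the bench); one bar stands in each, its top 130 mm above the bench.
- long_bar: Bystander: scraper bar with a yellow top, 150 mm long, otherwise alike; origin at the middle of its lower edge.
- short_bar: Bystander: scraper bar with a green top, 100 mm long, otherwise alike; origin at the middle of its lower edge.
- ink_tin: Bystander: closed ink tin, 84 mm in diameter, 60 mm high, origin at the middle of its underside.
- ink_knife: Bystander: ink knife with a dark wooden handle and flat steel blade, 232 mm long (along its x axis), up to 18 mm high, lying on the bench; origin on the bench where blade and handle meet.
Mind the look-alikes: they are no part of the job. Leave any turquoise look-alike of the scraper alone.

How it is judged:
On the way, in this order (a step that is already met when the one before it is completed fails the run):
1. the nip guard is pulled right down (value of joint guard above 1.15 rad), for 0.2 s.
2. the blue-topped bar is upright with its edge in the slot of the yoke (horizontal distance between scraper_hole and yoke_pin below 0.005 m and z of scraper_hole in the frame of yoke_pin below 0.06 m and angle between scraper's own z axis and vertical below 0.1 rad), for 0.1 s.
At the end, for the whole second after the job is handed in: The guard is down (beyond 1.15 rad); the blue-topped bar is in the slot of the yoke, upright within 0.06 rad, with its pin hole within 5 mm of the yoke's pin-hole centre, still, gripped by the fingers (over 2 N) and clear of the tympan (distance between scraper_hole and yoke_pin below 0.005 m and angle between the y axis of scraper and the y axis of yoke_pin, either way round below 0.06 rad and angle between scraper's own z axis and vertical below 0.06 rad and height (world z) of scraper_center above 0.145 m and contact force between the fingers and scraper above 2 N and contact force between scraper and tympan below 0.3 N and linear speed of scraper below 0.02 m/s and value of joint guard above 1.15 rad); the arm keeps its last pose, push and grip.
It fails at once if the bar's edge touches the tympan (contact force between scraper and tympan above 1 N).
It fails at once if another bar is moved by more than 30 mm (distance of any of long_bar, short_bar from where it was at the start of the episode above 0.03 m).
It fails at once if the ink tin or the ink knife is moved by more than 30 mm (distance of any of ink_tin, ink_knife from where it was at the start of the episode above 0.03 m).
It also fails if it takes over 61 s, if anything falls off the work surface, if the arm or the gripper's body presses on something with over 40 N, if the wrist force passes 120 N, or if a joint passes its speed limit or range.

## Working session

There is one attempt and no reset: what is moved stays moved. The work goes in short steps, each a Python script; the robot and the scene stay as the last script left them, time stands still between calls to the robot, and variables do not carry over. Pictures are saved under pics/ and viewed, and the job is handed in when it is done.

```bash
mkdir -p pics; ls
cat > h.py <<'E'
import numpy as np, cv2
from plant import manip, eyes
from scipy.spatial.transform import Rotation as R
def save(n,img): cv2.imwrite(f'pics/{n}.png',img[:,:,::-1])
def cal(n):
    c=eyes.get_calibration(n); Rm,_=cv2.Rodrigues(np.array(c['rvec'],float)); 
    return c,Rm,np.array(c['tvec'],float).reshape(3)
def unproj(c3,u,v,d):
    c,Rm,t=c3; p=np.array([(u-c['cx'])/c['fx']*d,(v-c['cy'])/c['fy']*d,d]); return Rm.T@(p-t)
def proj(c3,P):
    c,Rm,t=c3; p=Rm@np.array(P)+t; return np.array([c['fx']*p[0]/p[2]+c['cx'],c['fy']*p[1]/p[2]+c['cy']])
def cloud(c3,depth):
    c,Rm,t=c3; v,u=np.mgrid[:384,:512]; 
    p=np.stack([(u-c['cx'])/c['fx']*depth,(v-c['cy'])/c['fy']*depth,depth],-1); return (p-t)@Rm
def st(): 
    s=manip.read_state(); return s
def show():
    s=manip.read_state(); print('clk',round(s['clock'],2),'tcp',np.round(s['tcp_pos'],4),'q',np.round(s['orientation'],3),'F',np.round(s['force'],1),'gw',round(s['gripper_width'],3))
def zoom(img,x0,y0,w,h,k): return cv2.resize(img[y0:y0+h,x0:x0+w],None,fx=k,fy=k,interpolation=cv2.INTER_CUBIC)
E
python3 - <<'E'
from h import *
import pickle
D={}
for n in ('scene','side','wrist'):
    c=cal(n); im,d=eyes.get_image(n); D[n]=(c,im,d); save(n+'0',im); print(n,np.round(-c[1].T@c[2],3),c[0]['fx'])
pickle.dump(D,open('d0.pkl','wb')); show(); print(np.round(manip.read_state()['q'],3))
E
```

```text
pics
scene [0.825 0.424 0.916] 390.83724894179664
side [0.464 0.582 0.94 ] 353.95670642533497
wrist [0.084 0.623 0.373] 343.61042248429044
clk 0.15 tcp [0.1624 0.6034 0.4041] q [-0.     0.131  0.991 -0.001] F [ 0.4  0.1 -0. ] gw 0.999
[-1.331  0.333 -0.065  1.461  0.022  1.35  -0.089]
```

View pics/scene0.png

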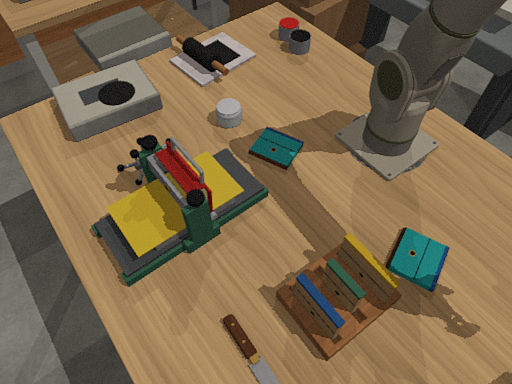

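View pics/side0.png

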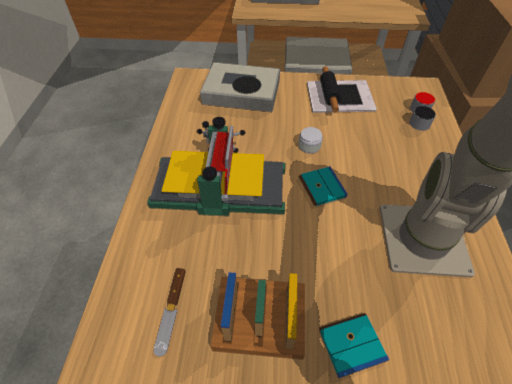

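View pics/wrist0.png

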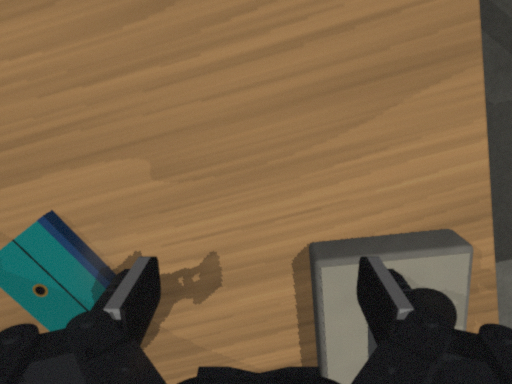

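Scene view: the press with yellow tympan is around (180,205), its red guard around (185,170). The rack is around (340,290) with three bars: blue top (320,300), green (345,278) and yellow (371,262). The turquoise look-alikes lie flat at (276,147) and (418,258), and the knife is at (250,350). The blue-topped bar in the outer groove is the target. I'll enlarge both views to confirm it.

Run:
```python
from h import *
import pickle
D=pickle.load(open('d0.pkl','rb'))
s=D['scene'][1]; d=D['side'][1]
save('z1',np.hstack([zoom(s,270,225,140,140,2.8),zoom(d,205,260,110,110,3.56)[:392,:392]]))
save('z2',np.hstack([zoom(s,110,125,110,130,3.6),zoom(d,180,110,110,130,3.6)]))
```

```text
(no output)
```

View pics/z1.png

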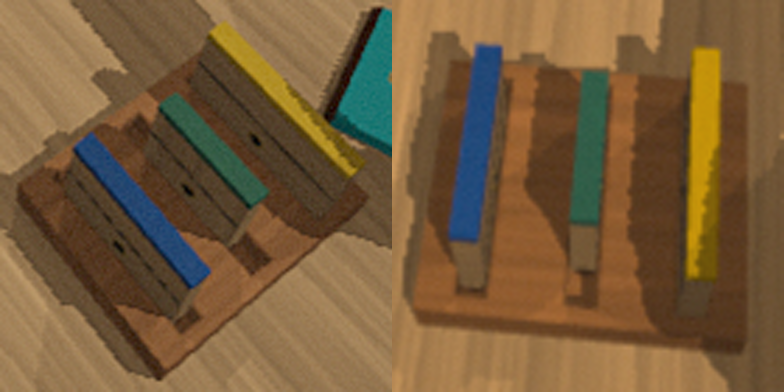

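View pics/z2.png

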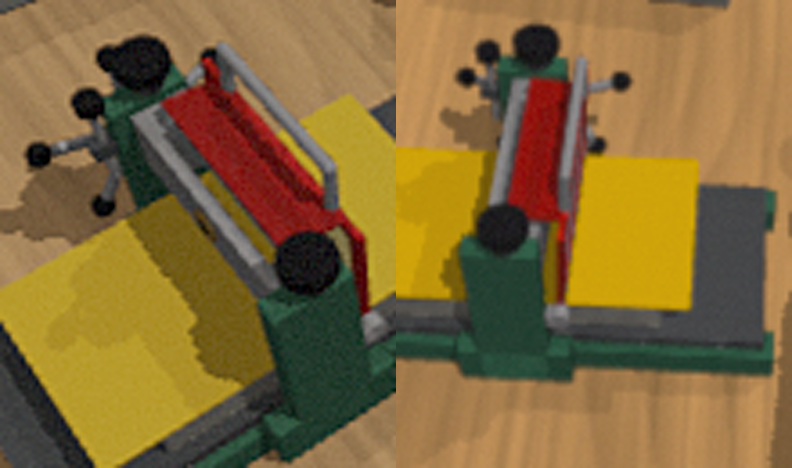

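The enlarged crop shows the blue-topped wooden bar standing in the outer groove, with its black line and pin hole visible. The turquoise boards are flat and not in the rack. Next I'll get numbers from both views.

Run:
```python
from h import *
import pickle
D=pickle.load(open('d0.pkl','rb'))
def top(n,mask,name,band=0.006):
    c,im,d=D[n]; P=cloud(c,d)[mask&(d>0)]
    zt=np.percentile(P[:,2],85); P=P[abs(P[:,2]-zt)<band]
    r=cv2.minAreaRect((P[:,:2]*1000).astype(np.float32))
    print(n,name,len(P),'med',np.round(np.median(P,0),4),'rect c',np.round(r[0],1),'sz',np.round(r[1],1),'ang',round(r[2],2))
    # PCA
    q=P[:,:2]-P[:,:2].mean(0); u,sv,vt=np.linalg.svd(q,full_matrices=False); print('   axis deg',round(np.degrees(np.arctan2(vt[0,1],vt[0,0])),2),'mean',np.round(P.mean(0),4))
for n in ('scene','side'):
    c,im,d=D[n]; P=cloud(c,d); h=cv2.cvtColor(im,cv2.COLOR_RGB2HSV); H,S,V=[h[...,i].astype(int) for i in range(3)]
    tab=P[...,2]>0.09
    rack=(P[...,2]>0.09)&(P[...,0]>0.2)&(P[...,2]<0.16)
    top(n,(H>104)&(H<125)&(S>120)&tab,'blue')
    top(n,(H>60)&(H<90)&(S>60)&(P[...,2]>0.11)&(P[...,1]<0.3),'green')
    top(n,(H>20)&(H<30)&(S>180)&(P[...,2]>0.11)&(P[...,1]<0.45),'yellowbar')
    top(n,(H>20)&(H<30)&(S>180)&(P[...,2]<0.08),'tympan')
    top(n,((H<5)|(H>175))&(S>170)&(P[...,2]>0.08)&(P[...,0]>0.3),'red')
# knobs & handle
c,im,d=D['side']; P=cloud(c,d)
for nm,(zx,zy) in {'handleA':(580,70),'handleB':(566,195),'yokeA':(518,95),'yokeB':(498,195),'knobA':(537,42),'knobB':(502,226)}.items():
    u=180+(zx-396)/3.6; v=110+zy/3.6; dd=d[int(round(v)),int(round(u))]; print('side',nm,round(u,1),round(v,1),np.round(unproj(c,u,v,dd),4))
c,im,d=D['scene']
for nm,(zx,zy) in {'handleA':(222,50),'handleB':(328,168),'yokeA':(148,122),'yokeB':(262,275),'knobA':(140,60),'knobB':(308,258)}.items():
    u=110+zx/3.6; v=125+zy/3.6; dd=d[int(round(v)),int(round(u))]; print('scene',nm,round(u,1),round(v,1),np.round(unproj(c,u,v,dd),4))
```

```text
scene blue 568 med [0.5533 0.2787 0.1303] rect c [605.5  38.7] sz [ 45.7 613.5] ang 12.66
   axis deg 93.68 mean [0.5534 0.2768 0.1302]
scene green 241 med [ 0.6597 -0.0532  0.1741] rect c [ 648.6 -171.4] sz [ 60.2 268.8] ang 0.74
   axis deg 89.78 mean [ 0.6552 -0.1372  0.1737]
scene yellowbar 569 med [0.4039 0.2819 0.1304] rect c [523.4  92.3] sz [ 96.6 572.6] ang 32.89
   axis deg -81.02 mean [0.4046 0.2793 0.1304]
scene tympan 3433 med [ 0.709  -0.148   0.0785] rect c [ 651.6 -155.6] sz [309.9 176.4] ang 0.92
   axis deg -1.36 mean [ 0.6816 -0.1495  0.0784]
scene red 955 med [ 0.6207 -0.1531  0.1794] rect c [ 621.1 -154.7] sz [ 48.2 199.6] ang 0.68
   axis deg 91.78 mean [ 0.6209 -0.154   0.1793]
side blue 405 med [0.553  0.2821 0.1297] rect c [552.8 275.2] sz [129.4  18. ] ang 89.18
   axis deg 89.34 mean [0.5529 0.2794 0.1297]
side green 160 med [ 0.6522 -0.0514  0.1742] rect c [ 647.9 -151.2] sz [ 58.7 232.1] ang 1.0
   axis deg 91.44 mean [ 0.6481 -0.1309  0.1739]
side yellowbar 521 med [0.4036 0.2829 0.1293] rect c [403.5 277.4] sz [150.6  18.5] ang 89.94
   axis deg 89.22 m
[... 215 characters left out ...]
] rect c [ 627.5 -143.7] sz [ 46.2 182.2] ang 6.9
   axis deg 94.45 mean [ 0.6267 -0.1492  0.1795]
side handleA 231.1 129.4 [ 0.5966 -0.204   0.2203]
side handleB 227.2 164.2 [ 0.5954 -0.0861  0.1959]
side yokeA 213.9 136.4 [ 0.6577 -0.2295  0.1641]
side yokeB 208.3 164.2 [ 0.6572 -0.1121  0.1626]
side knobA 219.2 121.7 [ 0.6402 -0.251   0.2072]
side knobB 209.4 172.8 [ 0.6382 -0.0412  0.207 ]
scene handleA 171.7 138.9 [ 0.5996 -0.214   0.2196]
scene handleB 201.1 171.7 [ 0.5963 -0.0878  0.2169]
scene yokeA 151.1 158.9 [ 0.6574 -0.2352  0.1662]
scene yokeB 182.8 201.4 [ 0.6598 -0.0782  0.1645]
scene knobA 148.9 141.7 [ 0.6435 -0.2553  0.203 ]
scene knobB 195.6 196.7 [ 0.6402 -0.0439  0.2064]
```

```bash
cat >> h.py <<'E'
YAW=np.radians(0.87)
def ori(tilt=0.0,yaw=YAW):
    # tool y ~ +x, z down; tilt>0 leans gripper body toward robot (-x)
    z=np.array([np.sin(tilt),0,-np.cos(tilt)]); y=np.array([np.cos(tilt),0,np.sin(tilt)]); x=np.cross(y,z)
    M=R.from_rotvec([0,0,yaw]).as_matrix()@np.stack([x,y,z],1); q=R.from_matrix(M).as_quat(); return [q[3],q[0],q[1],q[2]], M
def tcp_for(p,d,tilt=0,yaw=YAW):
    q,M=ori(tilt,yaw); return list(np.array(p)-d*M[:,2]),q
HX,HY,HZ=0.604,-0.150,0.0845
def handle(th):
    return np.array([HX,HY,HZ])+0.130*np.array([-np.sin(th)*np.cos(YAW),-np.sin(th)*np.sin(YAW),np.cos(th)])
E
python3 - <<'E'
from h import *
for th in np.arange(0.06,1.40,0.3):
  for tl in (0,th*0.4):
    p,q=tcp_for(handle(th),0.161,tl); s=manip.solve_ik(p,q); print(round(th,2),round(tl,2),None if s is None else np.round(s,2))
for p0 in ([0.5965,-0.15,0.29],[0.553,0.28,0.115],[0.553,0.28,0.33],[0.64,-0.15,0.33],[0.64,-0.15,0.2]):
  p,q=tcp_for(p0,0.158,0); s=manip.solve_ik(p,q); print(p0,None if s is None else np.round(s,2))
E
```

```text
0.06 0 [-0.57  0.47  1.    1.57 -0.41  1.32  0.5 ]
0.06 0.02 [-0.58  0.46  1.01  1.59 -0.41  1.29  0.5 ]
0.36 0 [-0.64  0.39  1.04  1.68 -0.35  1.27  0.49]
0.36 0.14 [-0.8   0.29  1.18  1.81 -0.35  1.11  0.5 ]
0.66 0 [-0.7   0.32  1.07  1.79 -0.3   1.21  0.47]
0.66 0.26 [-1.08 -0.07  1.31  2.   -0.    0.9   0.26]
0.96 0 [-0.74  0.28  1.09  1.89 -0.27  1.14  0.47]
0.96 0.38 [-1.05 -0.42  1.17  2.18  0.46  0.78 -0.09]
1.26 0 [-0.73  0.29  1.08  1.96 -0.29  1.06  0.5 ]
1.26 0.5 [-0.72 -0.29  0.98  2.34  0.2   0.49  0.15]
[0.5965, -0.15, 0.29] [-0.59  0.44  1.05  1.47 -0.38  1.46  0.48]
[0.553, 0.28, 0.115] [-0.86  0.44  0.41  1.65 -0.19  1.09 -0.39]
[0.553, 0.28, 0.33] [-0.86  0.3   0.41  1.36 -0.12  1.51 -0.44]
[0.64, -0.15, 0.33] [-0.48  0.53  1.01  1.27 -0.44  1.57  0.47]
[0.64, -0.15, 0.2] [-0.49  0.59  0.96  1.47 -0.49  1.34  0.52]
```

Run:
```python
from h import *
manip.set_gripper(0.6)
p,q=tcp_for([0.5965,-0.15,0.2145],0.161)
manip.reach([p[0],p[1],p[2]+0.07],q); show()
c=cal('wrist'); im,d=eyes.get_image('wrist'); save('w1',im)
s=eyes.get_image('side')[0]; save('s1',zoom(s,160,90,150,130,4))
import pickle; pickle.dump((c,im,d),open('d1.pkl','wb'))
```

```text
clk 3.63 tcp [ 0.5968 -0.149   0.4453] q [-0.     0.701  0.713  0.   ] F [-0.3 -0.4  0.2] gw 0.603
```

View pics/w1.png

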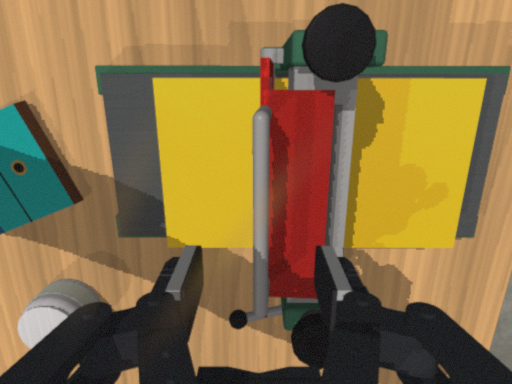

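View pics/s1.png

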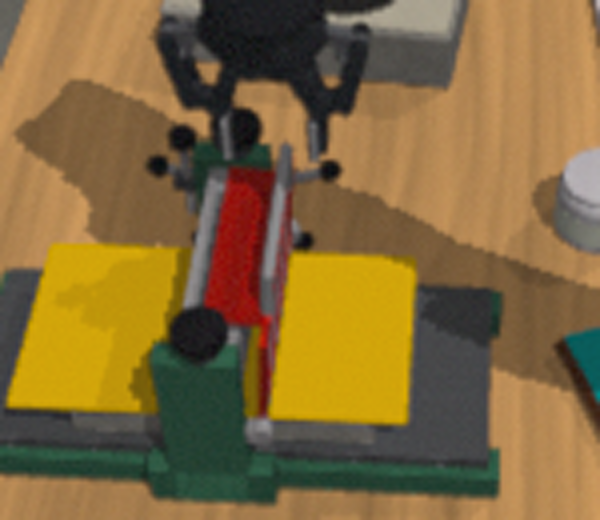

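The wrist view shows the handle bar at column 262, rows 112 to 318, centred between the fingertips (about 185 and 330). The red lip is to its right, and the tin is at (60,310). I'll check the handle by depth before closing.

Run:
```python
from h import *
import pickle
c,im,d=pickle.load(open('d1.pkl','rb')); P=cloud(c,d)
for v in (112,120,160,200,250,300,312): print(v,np.round(P[v,262],4),[np.round(P[v,u,2],3) for u in range(250,276,3)])
h=cv2.cvtColor(im,cv2.COLOR_RGB2HSV); m=(P[...,2]>.205)&(P[...,2]<.225)&(h[...,2]>60)
vv,uu=np.nonzero(m); k=abs(uu-262)<14; Q=P[vv[k],uu[k]]; print('handle',Q.min(0).round(4),Q.max(0).round(4),Q.mean(0).round(4)); 
g=(P[...,2]>.155)&(P[...,2]<.17)&(P[...,0]>.65)&(P[...,0]<.67); G=P[g]; print('yoke far',np.percentile(G,[1,99],axis=0).round(4))
k=P[44,339]; print('knob +y',k.round(4)); 
m=(P[...,2]>.19)&(P[...,2]<.215)&(h[...,2]<60)&(P[...,1]>-.1)
Q=P[m]; (xc,yc),r=cv2.minEnclosingCircle((Q[:,:2]*1000).astype(np.float32)); print('knobB',xc,yc,r,Q[:,2].max())
```

```text
112 [ 0.5978 -0.0875  0.2171] [np.float64(0.079), np.float64(0.078), np.float64(0.215), np.float64(0.217), np.float64(0.217), np.float64(0.216), np.float64(0.207), np.float64(0.187), np.float64(0.178)]
120 [ 0.5979 -0.0916  0.2194] [np.float64(0.079), np.float64(0.217), np.float64(0.218), np.float64(0.219), np.float64(0.219), np.float64(0.221), np.float64(0.218), np.float64(0.179), np.float64(0.178)]
160 [ 0.5983 -0.1146  0.219 ] [np.float64(0.08), np.float64(0.216), np.float64(0.218), np.float64(0.22), np.float64(0.219), np.float64(0.219), np.float64(0.217), np.float64(0.178), np.float64(0.178)]
200 [ 0.5988 -0.139   0.2195] [np.float64(0.078), np.float64(0.215), np.float64(0.219), np.float64(0.218), np.float64(0.22), np.float64(0.219), np.float64(0.217), np.float64(0.178), np.float64(0.178)]
250 [ 0.5995 -0.1726  0.2195] [np.float64(-0.001), np.float64(0.215), np.float64(0.217), np.float64(0.22), np.float64(0.219), np.float64(0.218), np.float64(0.214), np.float64(0.178), np.float64(0.178)]
300 [ 0.6002 -0.2099  0.2193] [np.float64(-0.001), np.float64(0.215), np.float64(0.218), np.float64(0.22), np.float64(0.219), np.float64(0.217), np.float64(0.204), np.float64(-0.0), np.float64(-0.0)]
312 [ 0.6004 -0.2188  0.22  ] [np.float64(0.104), np.float64(0.105), np.float64(0.219), np.float64(0.219), np.float64(0.22), np.float64(0.219), np.float64(0.103), np.float64(0.101), np.float64(0.101)]
handle [ 0.5928 -0.2251  0.2055] [ 0.6049 -0.0866  0.2212] [ 0.5981 -0.1484  0.2182]
yoke far [[ 0.6509 -0.202   0.1559]
 [ 0.6654 -0.0703  0.1661]]
knob +y [ 0.6408 -0.0504  0.2036]
knobB 641.3773803710938 -50.2013053894043 20.676408767700195 0.2063759227494886
```

```bash
sed -i 's/^HX,HY,HZ=.*/HX,HY,HZ=0.6065,-0.156,0.0845/' h.py
python3 - <<'E'
from h import *
p,q=tcp_for(handle(0.06),0.161); print(np.round(p,4))
manip.move_linear(p,q,speed=0.15); manip.set_gripper(0.0); show()
for th in np.arange(0.2,0.81,0.15):
    p,q=tcp_for(handle(th),0.161,0.25*(th-0.06)); manip.move_linear(p,q,speed=0.12); print(round(th,2),end=' '); show()
im,d=eyes.get_image('side'); save('s2',zoom(im,160,90,150,130,4))
E
```

```text
[ 0.5987 -0.1561  0.3753]
clk 4.82 tcp [ 0.5988 -0.1562  0.3761] q [0.    0.702 0.713 0.   ] F [-0.3  0.5  6.3] gw 0.084
0.2 clk 5.17 tcp [ 0.575  -0.1566  0.3735] q [0.012 0.702 0.712 0.013] F [-1.2  1.   6.8] gw 0.09
0.35 clk 5.53 tcp [ 0.5503 -0.1568  0.3672] q [0.025 0.701 0.712 0.026] F [-1.3  1.4  0.8] gw 0.087
0.5 clk 5.88 tcp [ 0.5263 -0.1573  0.3582] q [0.038 0.701 0.711 0.038] F [-1.4 -0.7 -3. ] gw 0.09
0.65 clk 6.24 tcp [ 0.5042 -0.1576  0.3473] q [0.051 0.7   0.711 0.052] F [-2.8 -1.2 -3. ] gw 0.091
0.8 clk 6.6 tcp [ 0.4837 -0.158   0.3335] q [0.064 0.699 0.709 0.065] F [-5.9  0.  -0. ] gw 0.09
```

View pics/s2.png

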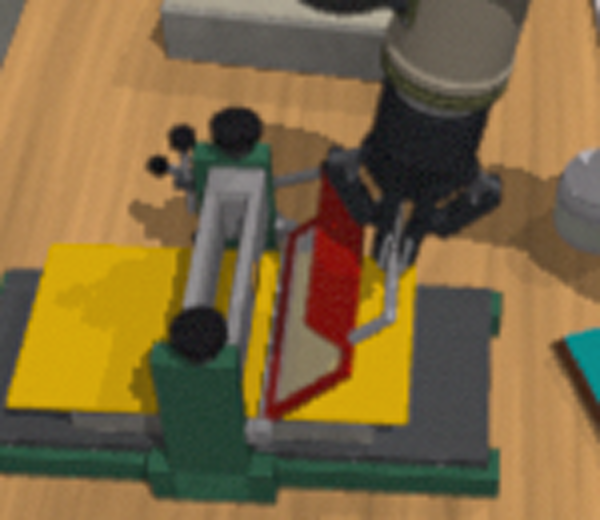

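The guard follows the handle and is about 0.8 rad open. The red lip (340,240) comes close to the yoke-side knuckle (355,180), so I'll tilt more and watch the force.

Run:
```python
from h import *
for th,tl in ((0.9,0.26),(1.0,0.33),(1.1,0.38),(1.2,0.42),(1.28,0.44)):
    p,q=tcp_for(handle(th),0.161,tl); manip.move_linear(p,q,speed=0.10); print(round(th,2),end=' '); show()
    if np.linalg.norm(manip.read_state()['force'])>22: print('STOP'); break
im,d=eyes.get_image('side'); save('s3',zoom(im,160,90,150,130,4))
```

```text
0.9 clk 7.04 tcp [ 0.4636 -0.1583  0.3214] q [0.091 0.696 0.706 0.092] F [-3.4 -0.3  0.5] gw 0.086
1.0 clk 7.42 tcp [ 0.4454 -0.1586  0.3075] q [0.115 0.692 0.703 0.117] F [-4.1  1.   0. ] gw 0.086
1.1 clk 7.78 tcp [ 0.4316 -0.1588  0.2934] q [0.133 0.689 0.7   0.134] F [ 2.6  0.7 -5.4] gw 0.089
1.2 clk 8.11 tcp [ 0.4201 -0.1591  0.2789] q [0.146 0.686 0.697 0.148] F [ 2.6 -1.1 -5. ] gw 0.084
1.28 clk 8.38 tcp [ 0.4139 -0.1592  0.2679] q [0.153 0.685 0.695 0.155] F [ 2.4 -1.2 -3.2] gw 0.087
```

View pics/s3.png

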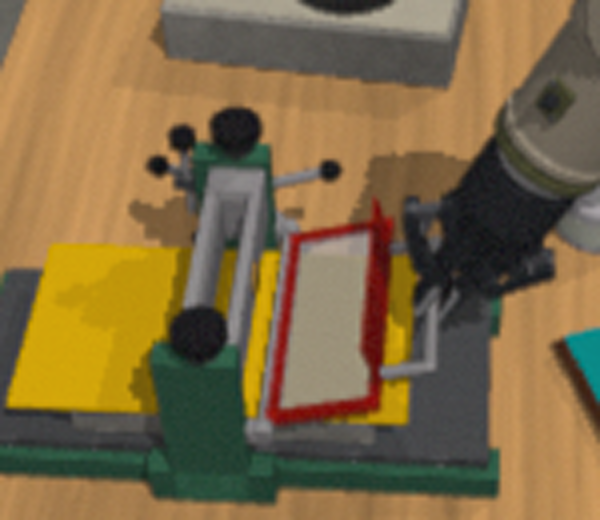

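Run:
```python
from h import *
p,q=tcp_for(handle(1.345),0.161,0.45); manip.move_linear(p,q,speed=0.10); show()
manip.set_gripper(0.28); show()
p,q=tcp_for(handle(1.345),0.161+0.07,0.45); manip.move_linear(p,q,speed=0.2); show()
p,q=tcp_for([0.545,0.0,0.23],0.155); 
try: manip.reach([0.50,-0.1,0.42],q)
except manip.IKError as e: print('ik',e)
show()
im,d=eyes.get_image('side'); save('s4',zoom(im,160,90,150,130,4)); c=cal('side'); P=cloud(c,d)
h=cv2.cvtColor(im,cv2.COLOR_RGB2HSV); m=((h[...,0]<5)|(h[...,0]>175))&(h[...,1]>170)&(P[...,0]>.45)&(P[...,1]<0)&(P[...,1]>-.3)
print(np.percentile(P[m],[2,50,98],axis=0).round(3))
```

```text
clk 8.68 tcp [ 0.4104 -0.1593  0.2592] q [0.157 0.684 0.694 0.159] F [ 5.8 -4.7 -4.6] gw 0.088
clk 8.99 tcp [ 0.4099 -0.1588  0.2588] q [0.156 0.684 0.695 0.159] F [-0.2 -0.2  0. ] gw 0.278
clk 9.53 tcp [ 0.3793 -0.1595  0.3212] q [0.157 0.684 0.694 0.159] F [0.  0.2 0.3] gw 0.278
clk 10.22 tcp [ 0.5005 -0.0993  0.4186] q [ 0.     0.701  0.713 -0.002] F [-0.7 -0.6 -0. ] gw 0.278
[[ 0.519 -0.252  0.088]
 [ 0.551 -0.112  0.102]
 [ 0.602 -0.056  0.148]]
```

View pics/s4.png

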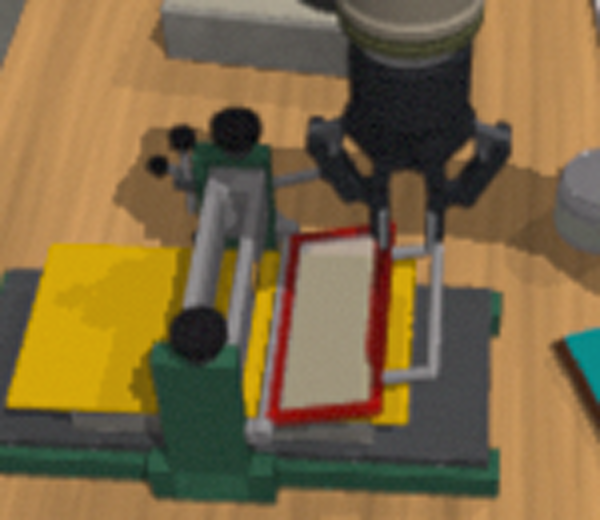

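The guard is fully down (z 0.09–0.10 over the panel, lip up at 0.148). Next is a wrist-camera look at the slot from above.

Run:
```python
from h import *
import pickle
q,_=ori()
manip.reach([0.6425,-0.19,0.50],q); manip.dwell(0.2)
c=cal('wrist'); im,d=eyes.get_image('wrist'); save('w2',im); pickle.dump((c,im,d),open('d2.pkl','wb')); show()
manip.reach([0.6425,-0.16,0.42],q); manip.dwell(0.2)
c=cal('wrist'); im,d=eyes.get_image('wrist'); save('w3',im); pickle.dump((c,im,d),open('d3.pkl','wb')); show()
```

```text
clk 11.3 tcp [ 0.6417 -0.1897  0.5006] q [-0.     0.702  0.713  0.001] F [-0.3  0.1 -0. ] gw 0.279
clk 11.98 tcp [ 0.6425 -0.1613  0.4219] q [0.001 0.702 0.712 0.001] F [-0.4  0.  -0.4] gw 0.28
```

View pics/w2.png

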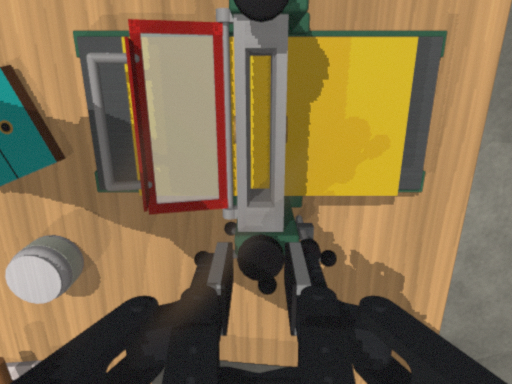

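View pics/w3.png

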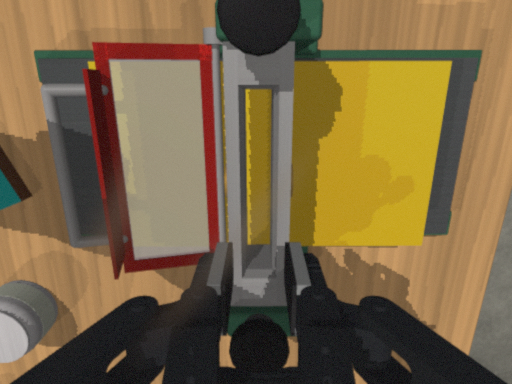

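The w2 view shows the whole slot, columns 246–274 and rows 50–200, with the yoke's top plate at columns 234–288. I'll enlarge it and fit by depth.

Run:
```python
from h import *
import pickle
for n in ('d2','d3'):
    c,im,d=pickle.load(open(n+'.pkl','rb')); P=cloud(c,d)
    top=(abs(P[...,2]-.1645)<.005)&(abs(P[...,0]-.6425)<.03)&(abs(P[...,1]+.155)<.094)
    Q=P[top]; r=cv2.minAreaRect((Q[:,:2]*1000).astype(np.float32)); print(n,'z',np.median(Q[:,2]).round(4),'outer',r)
    # row-wise strips of y
    rows=[]
    for y0 in np.arange(-.21,-.10,.01):
        k=Q[abs(Q[:,1]-y0)<.003]
        if len(k)<5: continue
        a=k[:,0]; L=a[a<.6425]; Rr=a[a>.6425]
        if len(L)>2 and len(Rr)>2: rows.append((y0,np.percentile(L,2),np.percentile(L,98),np.percentile(Rr,2),np.percentile(Rr,98)))
    rows=np.array(rows); print(rows.round(4)); 
    if len(rows)>2: print('mid outer fit',np.polyfit(rows[:,0]+.156,(rows[:,1]+rows[:,4])/2,1),'mid inner',np.polyfit(rows[:,0]+.156,(rows[:,2]+rows[:,3])/2,1))
    ys=P[...,1][ (P[...,2]<.15)&(abs(P[...,0]-.6425)<.005)&(abs(P[...,1]+.155)<.085)]
c,im,d=pickle.load(open('d2.pkl','rb')); z=zoom(im,215,0,90,270,2.2)
z2=zoom(im,215,25,90,60,6); z3=zoom(im,215,170,90,60,6); 
save('z4',np.vstack([z2[:300],z3[:300]]))
```

```text
d2 z 0.1645 outer ((643.073974609375, -154.90625), (44.76103973388672, 188.4439239501953), 0.8769907355308533)
[[-0.21    0.6224  0.6326  0.6561  0.6659]
 [-0.2     0.6225  0.6325  0.6554  0.666 ]
 [-0.19    0.6225  0.6325  0.6548  0.6655]
 [-0.18    0.6225  0.6324  0.6553  0.6652]
 [-0.17    0.6217  0.6323  0.655   0.6656]
 [-0.16    0.6217  0.6323  0.6548  0.6653]
 [-0.15    0.6217  0.6322  0.6545  0.6649]
 [-0.14    0.6218  0.6322  0.655   0.6645]
 [-0.13    0.6211  0.6315  0.6547  0.665 ]
 [-0.12    0.6211  0.6312  0.6537  0.6646]
 [-0.11    0.6211  0.6313  0.6542  0.6642]]
mid outer fit [-0.01582928  0.64342592] mid inner [-0.01485228  0.64341708]
d3 z 0.1645 outer ((643.4645385742188, -154.87112426757812), (44.730106353759766, 188.70199584960938), 1.2123440504074097)
[[-0.21    0.6251  0.6331  0.655   0.663 ]
 [-0.2     0.6251  0.633   0.6554  0.6626]
 [-0.19    0.6223  0.6323  0.6551  0.6658]
 [-0.18    0.6217  0.6323  0.6555  0.6654]
 [-0.17    0.6219  0.6323  0.6546  0.6651]
 [-0.16    0.622   0.6323  0.6549  0.6654]
 [-0.15    0.6215  0.6319  0.6547  0.6649]
 [-0.14    0.6217  0.6317  0.6549  0.665 ]
 [-0.13    0.6212  0.6317  0.6542  0.6646]
 [-0.12    0.6213  0.6317  0.654   0.6643]
 [-0.11    0.6208  0.6311  0.6537  0.6645]]
mid outer fit [-0.01384033  0.6433589 ] mid inner [-0.01603319  0.64336603]
```

View pics/z4.png

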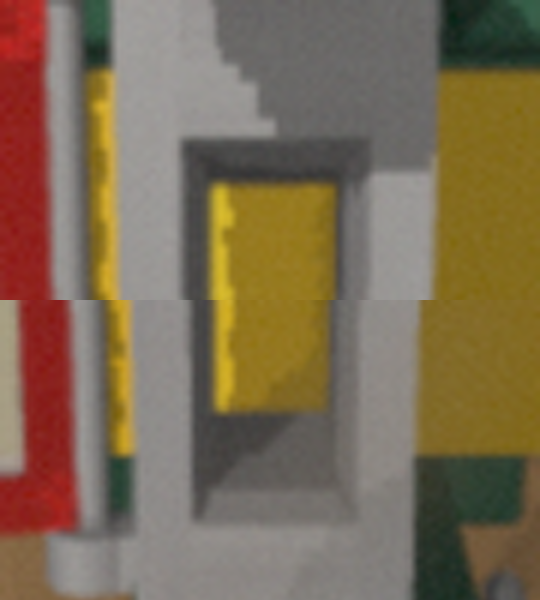

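Run:
```python
from h import *
import pickle
def ray(c3,u,v,z):
    a=unproj(c3,u,v,0.0); b=unproj(c3,u,v,1.0); return a+(b-a)*(z-a[2])/(b[2]-a[2])
c,im,d=pickle.load(open('d2.pkl','rb'))
for u,v in ((245.6,48.3),(277,48.3),(247.5,206.7),(274.5,206.7)): print(ray(c,u,v,.1645).round(4))
P=cloud(c,d)
for u in (255,260,265):
    col=P[30:225,u]; print(u,[(r+30,*(col[r,1:].round(4))) for r in list(range(13,26))+list(range(168,185))][::1])
```

```text
[ 0.63   -0.0866  0.1645]
[ 0.6558 -0.0862  0.1645]
[ 0.6323 -0.2257  0.1645]
[ 0.6579 -0.2253  0.1645]
255 [(43, np.float64(-0.0825), np.float64(0.165)), (44, np.float64(-0.0832), np.float64(0.1645)), (45, np.float64(-0.0839), np.float64(0.1639)), (46, np.float64(-0.0847), np.float64(0.1648)), (47, np.float64(-0.0855), np.float64(0.1644)), (48, np.float64(-0.0862), np.float64(0.1642)), (49, np.float64(-0.0868), np.float64(0.1619)), (50, np.float64(-0.0875), np.float64(0.1615)), (51, np.float64(-0.0881), np.float64(0.1593)), (52, np.float64(-0.0887), np.float64(0.1566)), (53, np.float64(-0.0892), np.float64(0.1511)), (54, np.float64(-0.0891), np.float64(0.1371)), (55, np.float64(-0.0892), np.float64(0.1243)), (198, np.float64(-0.2232), np.float64(0.1464)), (199, np.float64(-0.2231), np.float64(0.1497)), (200, np.float64(-0.2234), np.float64(0.1518)), (201, np.float64(-0.2233), np.float64(0.1549)), (202, np.float64(-0.2234), np.float64(0.1575)), (203, np.float64(-0.2238), np.float64(0.1592)), (204, np.float64(-0.2241), np.float64(0.1612)), (205, np.float64(-0.2249), np.float64(0.1617)
[... 2579 characters left out ...]
(-0.2226), np.float64(0.1535)), (201, np.float64(-0.2227), np.float64(0.1561)), (202, np.float64(-0.2234), np.float64(0.1571)), (203, np.float64(-0.2239), np.float64(0.1584)), (204, np.float64(-0.2245), np.float64(0.1596)), (205, np.float64(-0.2246), np.float64(0.1621)), (206, np.float64(-0.2253), np.float64(0.1629)), (207, np.float64(-0.2262), np.float64(0.1633)), (208, np.float64(-0.227), np.float64(0.1638)), (209, np.float64(-0.2278), np.float64(0.1645)), (210, np.float64(-0.2282), np.float64(0.166)), (211, np.float64(-0.2299), np.float64(0.1641)), (212, np.float64(-0.2308), np.float64(0.1646)), (213, np.float64(-0.2319), np.float64(0.1645)), (214, np.float64(-0.233), np.float64(0.1641))]
```

The slot's centre is (0.6434, -0.1560), top z 0.1645, yaw 0.87°. Its walls are 133.9 mm apart, which matches the 134 mm given. Now the blue bar with the wrist camera.

Run:
```python
from h import *
import pickle
q,_=ori()
manip.reach([0.55,0.235,0.43],q); manip.dwell(0.2)
c=cal('wrist'); im,d=eyes.get_image('wrist'); save('w4',im); pickle.dump((c,im,d),open('d4.pkl','wb')); show()
P=cloud(c,d); h=cv2.cvtColor(im,cv2.COLOR_RGB2HSV); m=(h[...,0]>104)&(h[...,0]<125)&(h[...,1]>120)&(P[...,2]>.12)&(P[...,2]<.14)
Q=P[m]; r=cv2.minAreaRect((Q[:,:2]*1000).astype(np.float32)); print(len(Q),np.median(Q[:,2]),r)
ys=np.arange(Q[:,1].min()+.005,Q[:,1].max()-.005,.01)
mm=np.array([(y,*np.percentile(Q[abs(Q[:,1]-y)<.004][:,0],[1,99])) for y in ys]); print(mm.round(4)); print(np.polyfit(mm[:,0]-.275,(mm[:,1]+mm[:,2])/2,1), Q[:,1].min(),Q[:,1].max())
# z vs x lean
A=np.c_[Q[:,:2]-Q[:,:2].mean(0),np.ones(len(Q))]; print('plane',np.linalg.lstsq(A,Q[:,2],rcond=None)[0])
```

```text
clk 13.73 tcp [0.5503 0.2342 0.43  ] q [0.    0.702 0.712 0.   ] F [-0.5  0.5  0.1] gw 0.278
3658 0.12956590875207197 ((547.2508544921875, 274.90252685546875), (128.21534729003906, 17.888145446777344), 89.44657135009766)
[[0.2159 0.5379 0.5496]
 [0.2259 0.538  0.5544]
 [0.2359 0.538  0.5551]
 [0.2459 0.5388 0.555 ]
 [0.2559 0.5388 0.5556]
 [0.2659 0.5388 0.5554]
 [0.2759 0.5388 0.5559]
 [0.2859 0.5388 0.5558]
 [0.2959 0.5388 0.5562]
 [0.3059 0.5388 0.5561]
 [0.3159 0.5388 0.5565]
 [0.3259 0.5388 0.5564]]
[0.02289865 0.54697083] 0.210873191430537 0.3389344182522138
plane [ 0.05863897 -0.00024513  0.12956689]
```

View pics/w4.png

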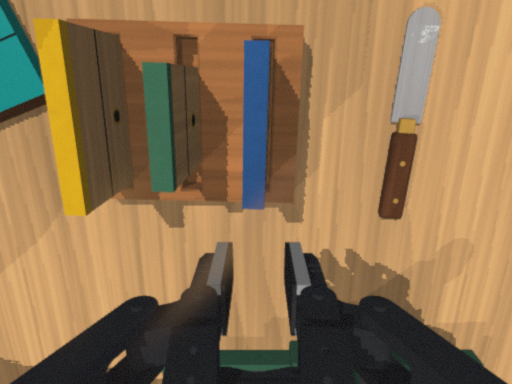

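The wrist camera puts the bar top at x = 0.547, but the fixed cameras said 0.553. I'll look again with the cameras compared on several features before reaching.

Run:
```python
from h import *
import pickle
D={}
for n in ('scene','side'):
    c=cal(n); im,d=eyes.get_image(n); D[n]=(c,im,d); save(n+'5',im)
D['wrist']=pickle.load(open('d4.pkl','rb')); D['wr_d2']=pickle.load(open('d2.pkl','rb'));D['wr_d1']=pickle.load(open('d1.pkl','rb'))
for n,(c,im,d) in D.items():
    P=cloud(c,d); h=cv2.cvtColor(im,cv2.COLOR_RGB2HSV); H,S,V=[h[...,i].astype(int) for i in range(3)]
    inr=(P[...,1]>.18)&(P[...,1]<.40)&(P[...,0]<.7)&(P[...,0]>.35)&(P[...,2]>.12)&(P[...,2]<.14)
    for nm,m in {'blue':inr&(H>100)&(H<125)&(S>90),'yel':inr&(H>20)&(H<32)&(S>150),'green':inr&(H>60)&(H<98)&(S>40)&(P[...,0]>.42),'tymp':(abs(P[...,2]-.0785)<.006)&(H>20)&(H<32)&(S>150)&(P[...,1]<0)}.items():
        Q=P[m]
        if len(Q)<60: continue
        r=cv2.minAreaRect((Q[:,:2]*1000).astype(np.float32)); print(n,nm,len(Q),np.round(r[0],1),np.round(r[1],1),round(r[2],2),'z',np.median(Q[:,2]).round(4))
save('z5',np.hstack([zoom(D['scene'][1],270,225,140,140,2.8),zoom(D['side'][1],205,260,110,110,3.56)[:392,:392]]))
```

```text
scene blue 603 [546.1 275.2] [128.9  19.6] 89.32 z 0.1302
scene yel 650 [396.5 276.9] [150.3  21.3] 89.19 z 0.1299
scene green 431 [471.3 274.7] [98.7 20.1] 89.27 z 0.1301
scene tymp 3593 [ 652.  -156.1] [309.5 179.2] 0.87 z 0.0791
side blue 426 [546.7 275.1] [129.9  18.2] 89.2 z 0.1293
side yel 540 [397.1 277.2] [151.9  19.1] 89.33 z 0.1289
side green 308 [472.1 274.3] [98.9 17. ] 89.34 z 0.1292
side tymp 625 [ 654.1 -154.2] [310.5 175.8] 0.96 z 0.0789
wrist blue 3839 [547.2 274.5] [129.   18.2] 89.28 z 0.1296
wrist yel 5778 [397.4 276.6] [149.6  20.3] 89.15 z 0.1293
wrist green 3243 [472.5 273.6] [99.  19.2] 89.36 z 0.1295
wr_d2 tymp 22472 [ 653.6 -156. ] [310.8 175. ] 0.88 z 0.0787
wr_d1 tymp 35971 [ 653.7 -156.1] [311.2 175.1] 0.83 z 0.0787
```

View pics/z5.png

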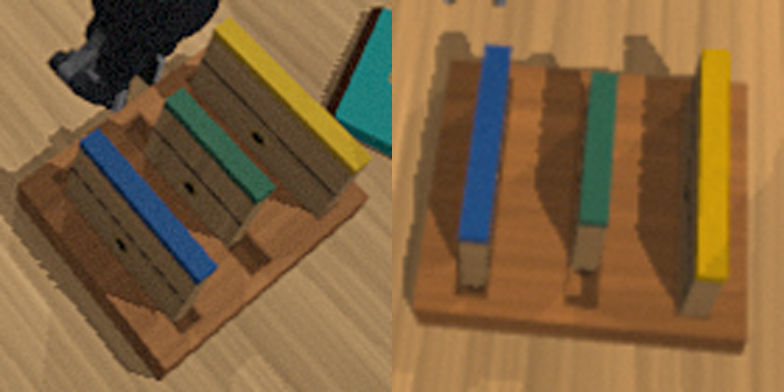

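In all three cameras all three bars now stand about 6 mm nearer the robot at the top, by the same amount. I hadn't touched them. They apparently settled into their lean after my first picture, and the wrist top-face slope of 0.059 rad fits that. So I'll use the fresh position (0.5472, 0.2747, 0.1296), yaw −0.7°, and match the lean with the tool.

```bash
cat > g.py <<'E'
from h import *
TL=0.0587; BY=np.radians(-0.7)
_,M=ori(TL,BY); U=-M[:,2]
TOP=np.array([0.5472,0.2747,0.1296]); GD=0.017
def tcpg(lift=0): 
    g=TOP-GD*U+lift*U; return list(g+0.155*U)
E
python3 - <<'E'
from g import *
q,_=ori(TL,BY)
manip.set_gripper(0.5)
manip.reach(tcpg(0.06),q); manip.move_linear(tcpg(0),q,speed=0.12); show()
manip.set_gripper(0.0); show()
c=cal('wrist'); im,d=eyes.get_image('wrist'); save('w5',im)
s=eyes.get_image('side')[0]; sc=eyes.get_image('scene')[0]; save('s5',np.hstack([zoom(s,190,230,130,130,3),zoom(sc,270,215,130,130,3)]))
E
```

```text
clk 15.32 tcp [0.5396 0.2745 0.2682] q [0.021 0.711 0.702 0.021] F [-0.6  0.6  0.4] gw 0.497
clk 15.66 tcp [0.5394 0.2749 0.2683] q [0.021 0.711 0.703 0.021] F [-2.2 -0.6  5.9] gw 0.202
```

View pics/w5.png

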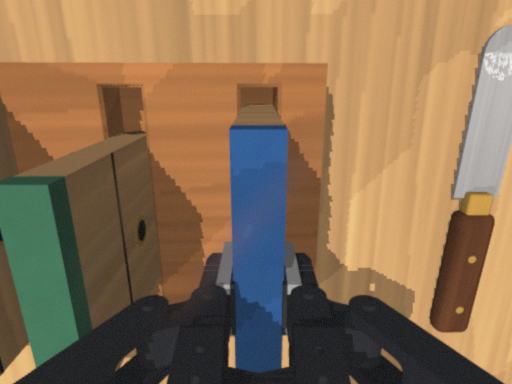

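View pics/s5.png

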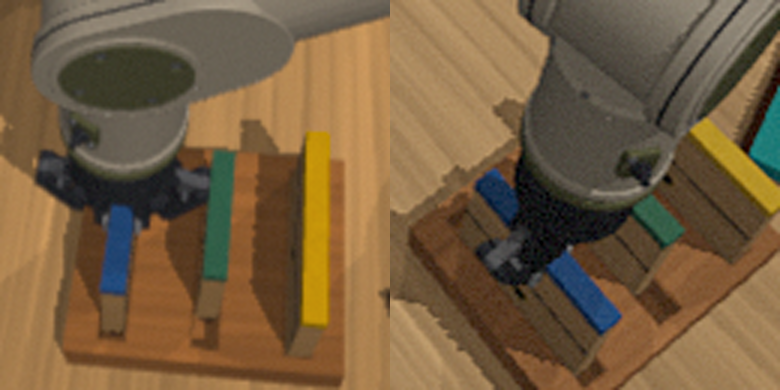

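The fingers hold the blue bar at mid-length (gripper 0.20, about 17 mm). Now I'll lift it along its own axis, then bring it upright and carry it above the yoke.

Run:
```python
from g import *
q,_=ori(TL,BY)
manip.move_linear(tcpg(0.05),q,speed=0.12); show()
p=tcpg(0.05); q2,_=ori(0,YAW); 
manip.move_linear([0.56,0.26,0.51],q2,speed=0.2); show()
g=TOP-GD*U
manip.move_linear([0.6434,-0.156,0.51],q2,speed=0.25); manip.dwell(0.3); show()
import pickle
W={}
c=cal('wrist'); im,d=eyes.get_image('wrist'); save('w6',im); W['w']=(c,im,d)
for n in ('side','scene'):
    c=cal(n); im,d=eyes.get_image(n); save(n+'6',im); W[n]=(c,im,d)
pickle.dump(W,open('d6.pkl','wb'))
```

```text
clk 16.38 tcp [0.5358 0.275  0.3168] q [0.021 0.711 0.703 0.02 ] F [ 0.5  0.1 -2. ] gw 0.202
clk 17.5 tcp [0.5598 0.2602 0.5088] q [-0.     0.702  0.712 -0.001] F [-0.3 -0.1 -2.4] gw 0.199
clk 19.65 tcp [ 0.6434 -0.1555  0.51  ] q [-0.     0.701  0.713  0.   ] F [-0.3 -0.5 -2.1] gw 0.205
```

View pics/w6.png

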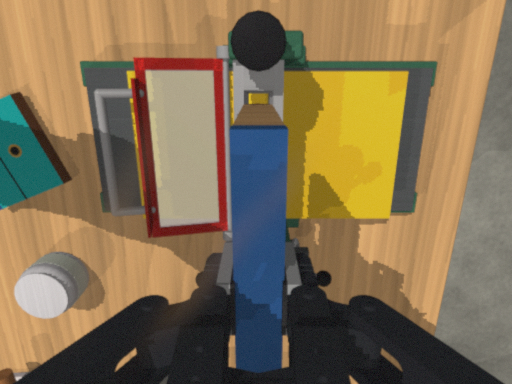

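View pics/scene6.png

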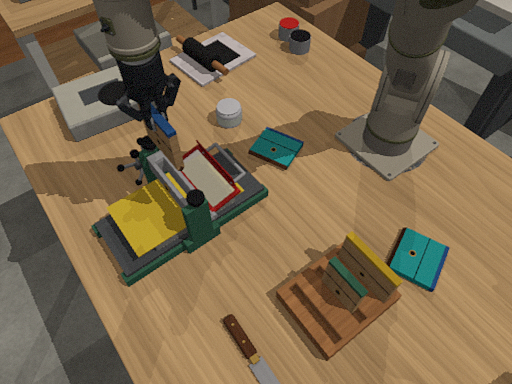

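View pics/side6.png

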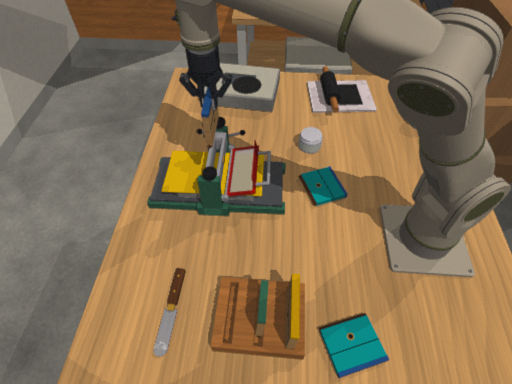

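The bar hangs above the slot. In the wrist view its blue top runs from (231,125) to (288,125) and down to row 368. I'll measure its offset from the slot with the same camera.

```bash
cat > m.py <<'E'
from h import *
PIN=np.array([0.6434,-0.1560])
def meas(c,im,d,zr=None):
    P=cloud(c,d); h=cv2.cvtColor(im,cv2.COLOR_RGB2HSV); H,S=h[...,0].astype(int),h[...,1].astype(int)
    m=(H>104)&(H<125)&(S>120)&(d>0)&(d<0.26); m=cv2.erode(m.astype(np.uint8),np.ones((3,3)))>0
    Q=P[m]; zt=np.median(Q[:,2]); Q=Q[abs(Q[:,2]-zt)<.006]
    r=cv2.minAreaRect((Q[:,:2]*1000).astype(np.float32))
    A=np.c_[Q[:,:2]-Q[:,:2].mean(0),np.ones(len(Q))]; pl=np.linalg.lstsq(A,Q[:,2],rcond=None)[0]
    ang=r[2]; c0=np.array(r[0])/1000
    print('blue top z',zt.round(4),'c',c0.round(4),'size',np.round(r[1],1),'ang',round(ang,2),'off from slot',((c0-PIN)*1000).round(2),'plane',pl.round(4))
    return c0,zt,ang
E
python3 - <<'E'
from m import *
import pickle
W=pickle.load(open('d6.pkl','rb')); c,im,d=W['w']; meas(c,im,d)
P=cloud(c,d)
for v in (104,106,110,115,120,123,127,130,140): print(v,P[v,259].round(4))
for v in (150,250,350):
    row=im[v]; print(v,[ (u,tuple(row[u])) for u in (226,229,232,235,282,285,288,291)])
for n in ('side','scene'):
    c,im,d=W[n]; P=cloud(c,d); h=cv2.cvtColor(im,cv2.COLOR_RGB2HSV); m=(h[...,0]>104)&(h[...,0]<125)&(h[...,1]>120)&(P[...,2]>.3)&(P[...,1]<0)
    Q=P[m]; print(n,len(Q),Q.mean(0).round(4),np.percentile(Q,[2,98],axis=0).round(4))
E
```

```text
blue top z 0.3709 c [ 0.6432 -0.139 ] size [17.7 96.5] ang 0.81 off from slot [-0.21 16.97] plane [-0.0034 -0.0024  0.3708]
104 [ 0.6429 -0.0913  0.2587]
106 [ 0.6429 -0.0913  0.2745]
110 [ 0.6428 -0.0913  0.3008]
115 [ 0.6427 -0.0913  0.3248]
120 [ 0.6427 -0.0912  0.345 ]
123 [ 0.6427 -0.0913  0.3533]
127 [ 0.6426 -0.091   0.366 ]
130 [ 0.6426 -0.0915  0.3697]
140 [ 0.6427 -0.0946  0.3701]
150 [(226, (np.uint8(158), np.uint8(151), np.uint8(149))), (229, (np.uint8(113), np.uint8(116), np.uint8(123))), (232, (np.uint8(45), np.uint8(81), np.uint8(129))), (235, (np.uint8(49), np.uint8(85), np.uint8(132))), (282, (np.uint8(49), np.uint8(83), np.uint8(134))), (285, (np.uint8(49), np.uint8(84), np.uint8(132))), (288, (np.uint8(131), np.uint8(107), np.uint8(51))), (291, (np.uint8(135), np.uint8(111), np.uint8(32)))]
250 [(226, (np.uint8(104), np.uint8(99), np.uint8(100))), (229, (np.uint8(100), np.uint8(96), np.uint8(99))), (232, (np.uint8(86), np.uint8(90), np.uint8(106))), (235, (np.uint8(66), np.uint8(83), np.uint8(117))), (282, (np.uint8(41), np.uint8(74), np.uint8(116))), (285, (np.uint8(61), np.uint8(70), np.uint8(81))), (288, (np.uint8(71), np.uint8(71), np.uint8(72))), (291, (np.uint8(67), np.uint8(66), np.uint8(67)))]
350 [(226, (np.uint8(23), np.uint8(20), np.uint8(21))), (229, (np.uint8(153), np.uint8(118), np.uint8(79))), (232, (np.uint8(169), np.uint8(131), np.uint8(88))), (235, (np.uint8(100), np.uint8(91), np.uint8(89))), (282, (np.uint8(125), np.uint8(104), np.uint8(94))), (285, (np.uint8(190), np.uint8(148), np.uint8(97))), (288, (np.uint8(129), np.uint8(100), np.uint8(68))), (291, (np.uint8(27), np.uint8(29), np.uint8(29)))]
side 173 [ 0.6419 -0.1304  0.3718] [[ 0.633  -0.1842  0.365 ]
 [ 0.651  -0.0899  0.4026]]
scene 419 [ 0.6409 -0.1305  0.3897] [[ 0.592  -0.1752  0.3633]
 [ 0.6799 -0.091   0.5019]]
```

Bar-to-slot offset is within 0.3 mm in x and y, and yaw is within 0.1°. The end face is vertical: y = −0.0913 at all heights. I'll lower in small force-checked steps.

Run:
```python
from m import *
q,_=ori(0,YAW)
f0=np.array(manip.read_state()['force'])
def go(z,sp):
    manip.move_linear([0.6434,-0.156,z],q,speed=sp); f=np.array(manip.read_state()['force'])-f0; print(round(z,3),np.round(f,1)); return np.linalg.norm(f)<6
ok=go(0.435,0.12)
c=cal('wrist'); im,d=eyes.get_image('wrist'); save('w7',im); show(); meas(c,im,d)
if ok:
  for z in (0.425,0.42,0.415,0.41,0.40,0.39,0.38,0.37):
    if not go(z,0.05): print('contact'); break
show()
c=cal('wrist'); im,d=eyes.get_image('wrist'); save('w8',im); meas(c,im,d)
s=eyes.get_image('side')[0]; sc=eyes.get_image('scene')[0]; save('s8',np.hstack([zoom(s,170,90,110,130,3.6),zoom(sc,110,100,110,130,3.6)]))
```

```text
0.435 [-0.3  0.2 -0.2]
clk 20.62 tcp [ 0.6435 -0.1562  0.436 ] q [0.001 0.702 0.712 0.   ] F [ 0.5 -0.3 -1.6] gw 0.203
blue top z 0.2966 c [ 0.6434 -0.1401] size [17.8 97.2] ang 0.89 off from slot [-1.000e-02  1.591e+01] plane [-0.003  -0.0024  0.2966]
0.425 [-0.2 -0.1 -0.4]
0.42 [ 1.  -0.1 -0.5]
0.415 [-0.5  0.   0.6]
0.41 [-0.7  0.3  0. ]
0.4 [-0.3 -0.4  0.8]
0.39 [-0.4 -0.  -0.3]
0.38 [-0.9  0.6  0.3]
0.37 [-0.1 -0.7  0.4]
clk 23.12 tcp [ 0.6433 -0.1559  0.3696] q [-0.     0.702  0.712 -0.   ] F [-0.1 -1.1 -1.8] gw 0.2
blue top z 0.2304 c [ 0.643  -0.1397] size [17.8 97. ] ang 0.82 off from slot [-0.38 16.28] plane [-0.0074 -0.0014  0.2304]
```

View pics/s8.png

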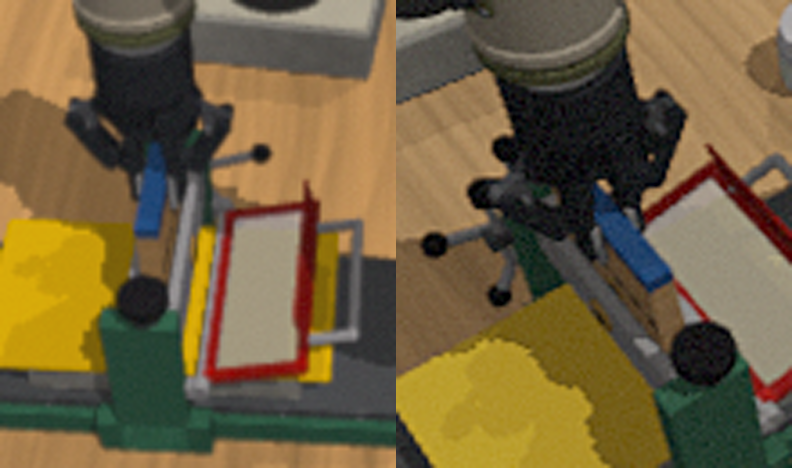

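View pics/w8.png

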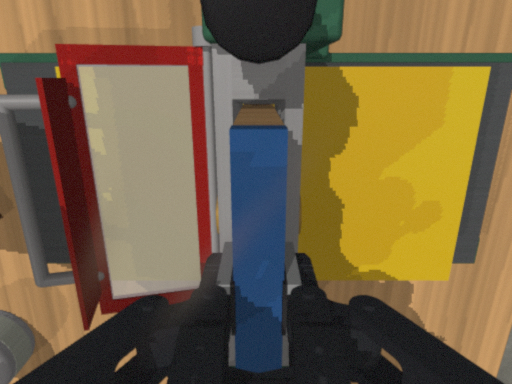

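The bar has entered the slot without contact force (under 1 N). It still has to go down 15.9 mm (top 0.2304 to 0.2145).

Run:
```python
from m import *
import pickle
q,_=ori(0,YAW)
manip.move_linear([0.6435,-0.156,0.3537],q,speed=0.03); manip.dwell(0.5); show()
W={}
c=cal('wrist'); im,d=eyes.get_image('wrist'); save('w9',im); meas(c,im,d); P=cloud(c,d)
print('end face',[P[v,259].round(4) for v in (112,118,122)])
top=(abs(P[...,2]-.1645)<.006)&(abs(P[...,0]-.6434)<.025)&(P[...,1]<-.066)&(P[...,1]>-.085); print('yoke top z here',np.median(P[top][:,2]).round(4),top.sum())
s,_=eyes.get_image('side'); sc,_=eyes.get_image('scene'); save('s9',np.hstack([zoom(s,185,130,60,65,6.5),zoom(sc,150,140,60,65,6.5)]))
show()
```

```text
clk 24.47 tcp [ 0.6435 -0.156   0.3537] q [0.    0.702 0.712 0.   ] F [-0.2 -0.4 -1. ] gw 0.201
blue top z 0.2145 c [ 0.6432 -0.1397] size [17.7 96.9] ang 1.01 off from slot [-0.17 16.28] plane [-0.0042 -0.002   0.2145]
end face [array([ 0.6428, -0.0918,  0.1551]), array([ 0.6428, -0.0918,  0.1809]), array([ 0.6427, -0.0917,  0.1948])]
yoke top z here 0.1647 4285
clk 24.62 tcp [ 0.6435 -0.156   0.3537] q [-0.     0.702  0.712  0.   ] F [ 0.2 -0.2 -2.6] gw 0.207
```

View pics/s9.png

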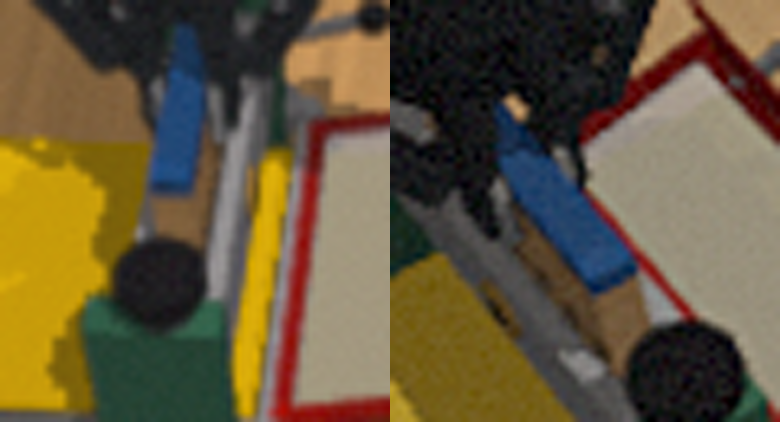

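View pics/w9.png

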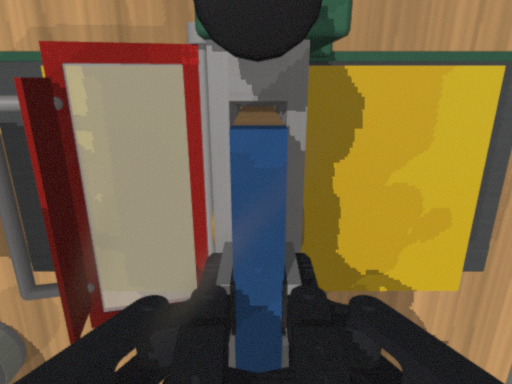

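The bar's top is 49.8–50 mm above the yoke's top, so the line is level. The hole is within about 1 mm, the forces are only the bar's weight, and the guard is still down. Handing in.

Run:
```python
from h import *
print(manip.sign_off()); show()
```

```text
the job is handed in; nothing more can be done
None
the job is handed in; nothing more can be done
```

I pulled the guard down to its stop, then took the blue-topped bar from the outer groove and lowered it into the yoke slot. I handed the job in with the bar still gripped, at about 24.6 s of the 61 s allowed. The sign-off reports no verdict.

**Last checks**
- **Height:** the bar's top was at z 0.2145 and the yoke's top at 0.1645–0.1647. That is 50 mm, so the black line should be level.
- **Position:** the bar was about 0.2 mm off the slot's middle across the slot and about 0.8 mm along it.
- **Attitude:** yaw was within about 0.2°, and the lean was under 0.01 rad.
- **Contact:** the wrist force was only the bar's own weight, so nothing pressed on the tympan or the yoke.
- **Other objects:** the guard was still down in the last pictures. I touched none of the other bars, the tin or the knife.

**What disagreed or could not be checked**
- **Bar lean:** all three bars stood about 6 mm nearer the robot in later pictures than in my first ones. I hadn't touched them, so I took it that they had settled into their lean. All three cameras agreed on the new positions, and I grasped from those.
- **Black line:** it was too fine to see in the last scene crop. Its level comes from the measured heights, not from sight of the line.

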